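Lift the plaster vertebra off its stand on the specimen lifter

ROBOT

A 7-joint arm with a two-finger parallel gripper is mounted at the origin on the work surface. World frame = base frame: x ahead of the robot, y to its left, z up, the work surface at z = 0. Lengths are in m, angles in rad, forces in N, time in s.
With the tool pointing down it reaches from about 0.4 to 0.875 m from the base axis. Payload 19.3 kg.
Tool frame: the origin (TCP) lies on the centre line of the jaws, within the pads' length; the fingertips stand 14 mm ahead of it and the grasp point (between the pads) lies 5 mm behind it; y points along the fingers, x is the direction in which the jaws open and shut, and the axes are right-handed (so a half turn about y gives the same grasp; the last joint's range is limited). The gripper opens to 85 mm and grips with 20 to 120 N. Pads are 22 mm wide; open, the fingers measure 114 mm over their backs; the gripper's body (76 mm by 85 mm) begins 54 mm behind the grasp point. The pads swing forward as they close: fully open they stand 13 mm farther back than shut.
Start: joints at [-1.417, 0.521, -0.036, 1.599, 0.021, 1.021, -0.113], TCP at [0.139, 0.609, 0.245] pointing down, gripper open.
Joint ranges: [-2.91, 2.91], [-0.3, 2.13], [-1.5, 1.42], [0.17, 2.43], [-1.26, 4.41], [0.16, 1.93], [-2.52, 2.52]. Speed limits (rad/s): [1.89, 1.89, 2.39, 2.39, 3.01, 3.01, 3.01].

INTERFACE

Orientations are given as [roll, pitch, yaw] about the fixed x, y, z axes, in that order (R = Rz(yaw) Ry(pitch) Rx(roll)).
In Python, from workcell import monitor, grab_frame, workorder gives the robot as it stands.
- The arm moves only by the tool drive_tool, never from a script. Its argument "steps" is one flat list of numbers, 5 for each row, row after row: the finger opening in mm, from 0 to 85.4, then the shift along the world's x, y, z in mm, then the turn about the world's z in degrees. In form: [fingers, tx, ty, tz, twist, fingers, tx, ty, tz, twist, ...]. A call has exactly 5 rows; each row shifts and turns the commanded pose from where the row before left it; what a row does not reach is not made up. A row lasts 1/12 s, in which the tool goes at most 41.7 mm and 7.16 degrees, less where a joint would pass 70% of its speed; a pose out of reach is approached as far as the arm can. A call is refused whole if a number of a shift passes 41.7 or a number of a turn 7.16, either way. A call with a gripper value outside its range is refused whole. The fingers move at their own pace and stop on an object; "grip_force" is the grip in N (left out, the last holds). Time passes only in rows, so rows that do not move let the fingers close, or fill a call up. It gives the time, the measured TCP pose, the force and the opening at its end, in the units of the state.
- monitor.observe(): the state, without advancing time (a new reading comes with each control period).
- grab_frame(name): name is "scene" or "top" or "wrist"; returns a dict with "frame" (384x512x3 uint8, red, green, blue), "vertical_fov" (degrees; the focal length in pixels is half the picture's height over the tangent of half this angle, whatever the lens; pixels are square), "cx", "cy" (the principal point, pixels), "k1" (the pictures are not rectified: a ray, as slopes to the right and down, at radius r is drawn at 1 + k1 r^2 times it, then the intrinsics apply), "xyz" and "orientation" of the camera in the world. Camera axes: x right, y down, z forward; pixel columns grow to the right and rows downward; lengths in m; the calibration is good to about 2 mm. A picture is of the moment at which its call begins. There is no depth.
- workorder.job_done(): hands the job in, once; it reports no verdict.
The state is a dict: "clock": time; "qpos": joint angles; "qd": joint speeds; "joint_efforts": joint torques, N m; "position": TCP position; "tool_rot": TCP orientation; "force": force on the tool from outside, world axes, zero at the start; "moment": the same for the moment, N m; "grip_width": finger opening in m.
Only numpy, scipy, OpenCV 4.12 (cv2) and the standard library are available. Lean on these libraries where they do the work, as an engineer would, in place of code of your own. Each camera call takes 0.05 s, during which the arm holds its last target. There are 200 camera calls.

TASK

Take the specimen lifter (flat steel blade with a raised oak handle) by its handle, slide its blade into the stand's open channel until it is centred under the plaster vertebra's base plate, and lift the vertebra at least 6 cm above the stand's rails. Finish while holding it there on the blade, level and steady, with nothing else carrying it: do not put it down or let go. The plaster is fragile, so never touch it with the robot or let it tip or fall, and leave the skull, jar and forceps where they are.

Things in the scene. Friction and masses are not known exactly. Their poses are not given: they have to be found in the camera images.
- lifter_grip (a point): Middle of the loose specimen lifter's oak handle, the place to pinch it from above. Handle: level bar 95 mm long (x), 18 wide (y), 24 tall with flat sides; as the lifter lies on the shelf, this point is 26 mm up (handle 14 to 38 mm), handle end towards the robot. x points to the blade tip, z up. A foot 10 mm long under the handle's free end reaches the shelf. Lifter 110 g.
- lifter_blade (a point): Centre of the top face of the lifter's flat steel blade: 80 mm long (x), 34 mm wide (y), 3 mm thick. It lies 95 mm ahead (+x) of lifter_grip and 23 mm below it. x points to the blade tip, z up. Behind the blade (x = -40 to -46 mm) a steel neck, 16 mm wide, rises to the handle, which spans x = -141 to -46 mm.
- vertebra_mid (a point): Loose plaster cast of a cervical vertebra on a flat plaster base plate 60 mm (x) by 76 mm (y) by 8 mm, 44 mm tall altogether, 85 to 170 g. This point is half-way up, 22 mm above the plate's flat underside, over the plate's centre; z up. It rests across the two rails of the stand, its plate bridging the channel.
- stand: Oak stand fixed to the shelf, left or right of the skull (lifter on the other side), yaw varies; origin under its centre, z up. 70 mm deep (x), 84 wide (y), 50 tall: base board 8 mm thick, two rails along x, each 17 wide, tops 50 mm above the shelf. Between them a channel 50 mm wide, 8 to 50 mm above the shelf, open at both x ends; the -x end faces the robot.
- skull: Resin skull, about 160 mm long, 125 mm wide, 140 mm tall, loose on a wooden turntable (190 mm across, 27 mm tall) in the middle of the shelf; its top is 167 mm above the shelf. Origin under its centre, z up. Leave alone.
- jar: Rose glass jar, 64 mm across, 85 mm tall with its knob, beyond the skull. Origin at the centre of its underside. Leave alone.
- forceps: Silver steel forceps, 138 mm long (x), about 28 mm wide, 8 mm tall, lying flat on the shelf between robot and skull. Origin at its middle on the underside. Leave alone.
Things that resemble listed ones, but are neither listed nor needed, are in the scene too. What is shaped like the part that bears lifter_grip but orange or turquoise is not meant. What is shaped like the part that bears vertebra_mid but green or pink is not meant.

How it is judged:
By the outcome, as a careful person would: the job done as asked, in the order asked, and still so for the second after the job is handed in, while the arm keeps its last pose, push and grip.
It also fails if it takes over 58 s, if anything falls off the work surface, if the arm or the gripper's body presses on something with over 40 N, if the wrist force passes 120 N, or if a joint passes its speed limit or range.

## Working session

There is one attempt and no reset: what is moved stays moved. The work goes in short steps, Python scripts to look and compute and a tool call to move; the robot and the scene stay as the last step left them, time stands still between calls to the robot, and variables do not carry over. Pictures are saved under pics/ and viewed, about 8 in all and at most 12, crops included, and the job is handed in when it is done.

Besides the shell and the picture viewer there is one more tool, called after "Call:" as name(argument=value, ...) on one line, values as JSON. drive_tool: Moves the arm, as the interface text tells. Its arguments: {"type":"object","properties":{"steps":{"type":"array"},"grip_force":{"type":"number"}},"required":["steps"]}

```bash
mkdir -p pics; cat > h.py <<'E'
import numpy as np, cv2
from workcell import monitor, grab_frame, workorder
from scipy.spatial.transform import Rotation as R
def snap(n,tag):
    f=grab_frame(n); cv2.imwrite(f'pics/{tag}.png',f['frame'][:,:,::-1]); 
    import pickle; pickle.dump(f,open(f'pics/{tag}.pkl','wb')); return f
def load(tag):
    import pickle; return pickle.load(open(f'pics/{tag}.pkl','rb'))
def cam(f):
    o=np.array(f['orientation'],float)
    Rm=o if o.shape==(3,3) else (R.from_quat(o).as_matrix() if o.size==4 else R.from_euler('xyz',o).as_matrix())
    F=f['frame'].shape[0]/2/np.tan(np.radians(f['vertical_fov'])/2)
    return Rm,np.array(f['xyz']),F
def ray(f,u,v):
    Rm,c,F=cam(f); d=np.array([(u-f['cx'])/F,(v-f['cy'])/F]); s=d.copy()
    for _ in range(30): s=d/(1+f['k1']*(s@s))
    return c,Rm@np.array([s[0],s[1],1])
def atz(f,u,v,z):
    c,d=ray(f,u,v); return c+d*(z-c[2])/d[2]
def proj(f,P):
    Rm,c,F=cam(f); p=Rm.T@(np.array(P)-c); s=p[:2]/p[2]; s=s*(1+f['k1']*(s@s)); return s*F+[f['cx'],f['cy']]
E
python3 - <<'E'
from h import *
for n in ('top','scene'):
    f=snap(n,n+'0'); print(n,f['vertical_fov'],f['cx'],f['cy'],f['k1'],f['xyz'],f['orientation'])
print(monitor.observe())
a=[cv2.imread(f'pics/{n}0.png') for n in('top','scene')]
E
```

```text
top 55.76428631244016 253.5030603015642 197.13413381601845 -0.09968886286100571 [ 0.53056526 -0.05062603  0.92033135] [-3.06062431e+00 -2.10377857e-03 -1.54325271e+00]
scene 46.45075738479048 257.237628339304 190.8673133902927 -0.15048981277232795 [ 1.22579013 -0.43474775  1.16476796] [-2.54204104 -0.00817708  1.01261216]
{'clock': 0.1, 'qpos': array([-1.41723795,  0.52194882, -0.03631254,  1.59994299,  0.02120266,
        1.02109272, -0.112777  ]), 'qd': array([ 0.00039332, -0.00185834, -0.00076646, -0.00195376,  0.00020049,
        0.0002118 , -0.00044672]), 'joint_efforts': array([ 2.23970870e-03, -9.28495431e+01,  1.98384561e+00, -3.70537376e+01,
        1.81378465e-02,  5.36376887e-03, -2.42996850e-05]), 'position': array([0.13866296, 0.60913411, 0.24478979]), 'tool_rot': array([-1.57087596e+00,  1.00371647e-03,  1.34703827e+00]), 'force': array([-0.06366017, -0.13227781, -0.43731849]), 'moment': array([ 0.0067068 ,  0.04113916, -0.00926491]), 'grip_width': 0.08512203888814411}
```

View pics/top0.png

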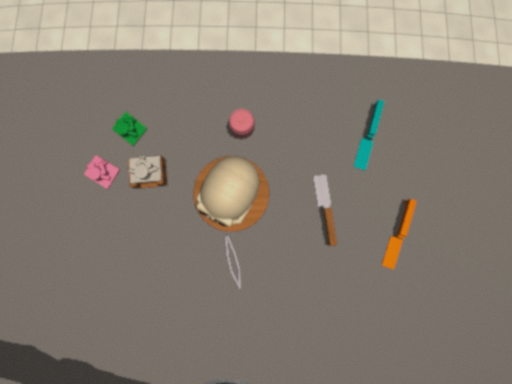

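View pics/scene0.png

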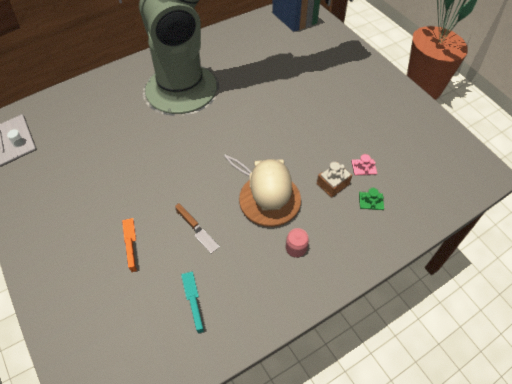

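The top view shows the lifter at handle (334,244)→(327,208), with its blade tip at about (321,176). The stand and vertebra are at about (146,171), the skull at (231,192), the forceps at (233,262) and the jar at (242,122). The orange, turquoise, green and pink items are decoys. Next I'll measure on enlarged crops.

```bash
python3 - <<'E'
from h import *
f=load('top0')
im=f['frame'][:,:,::-1]
def up(a,s): return cv2.resize(a,None,fx=s,fy=s,interpolation=cv2.INTER_CUBIC)
a=up(im[165:255,295:355],6.5); b=up(im[140:200,110:180],5.6)
c=np.zeros((590,800,3),np.uint8); c[:a.shape[0],:390]=a[:590]; c[:b.shape[0],400:400+b.shape[1]]=b[:,:400]
cv2.imwrite('pics/crop0.png',c); print(a.shape,b.shape)
for n,u,v,z in [('handle end',334.5,244,.038),('handle front',326.5,208,.038),('blade tip',321,176,.003),('plate c',146,170,.058),('skull',231,192,.1),('forc',233,262,0),('jar',242,122,.08),('orange',400,234,.02)]:
    print(n,atz(f,u,v,z).round(4))
E
```

```text
(585, 390, 3) (336, 392, 3)
handle end [ 0.4934 -0.2505  0.038 ]
handle front [ 0.5805 -0.2296  0.038 ]
blade tip [ 0.6641 -0.2217  0.003 ]
plate c [0.6592 0.2114 0.058 ]
skull [0.6074 0.0009 0.1   ]
forc [ 0.4401 -0.0034  0.    ]
jar [ 0.7769 -0.0183  0.08  ]
orange [ 0.5209 -0.4215  0.02  ]
```

View pics/crop0.png

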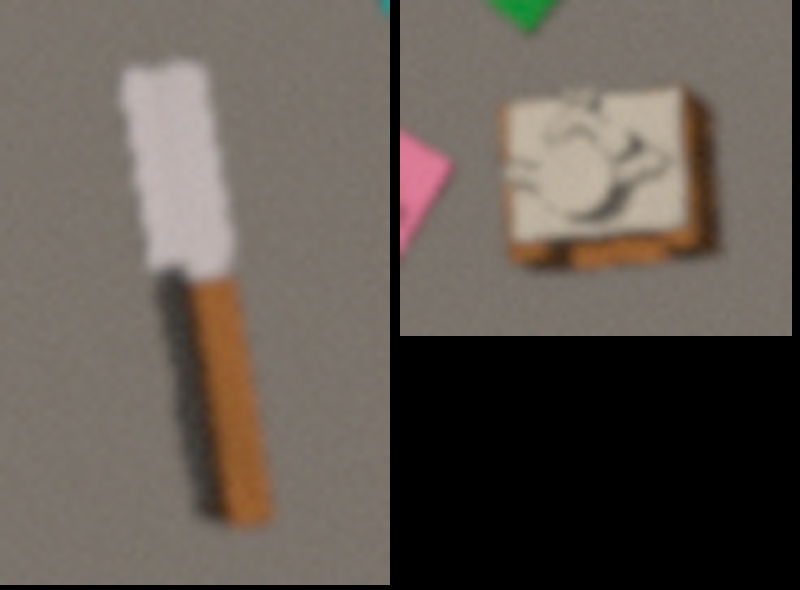

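The crop gives the lifter's handle-top corners at (192,283), (235,281), (271,518) and (228,523). The blade is at (121,68), (205,64), (234,268) and (150,270). The plate-top corners are at (507,103), (682,88), (690,230) and (514,243). I'll convert these to world positions.

```bash
python3 - <<'E'
from h import *
f=load('top0')
def pts(L,x0,u0,v0,s,z): return np.array([atz(f,(x-x0+.5)/s-.5+u0,(y+.5)/s-.5+v0,z) for x,y in L])[:,:2]
def rep(n,P): # order: front-left, front-right, back-right, back-left
    c=P.mean(0); d=(P[0]+P[1]-P[2]-P[3])/2; w=(P[0]+P[3]-P[1]-P[2])/2
    print(n,c.round(4),'len %.4f wid %.4f yaw %.2f / %.2f'%(np.hypot(*d),np.hypot(*w),np.degrees(np.arctan2(d[1],d[0])),np.degrees(np.arctan2(-w[0],w[1]))))
rep('handle',pts([(192,283),(235,281),(271,518),(228,523)],0,295,165,6.5,.038))
rep('blade',pts([(121,68),(205,64),(234,268),(150,270)],0,295,165,6.5,.003))
rep('plate',pts([(507,103),(682,88),(690,230),(514,243)],400,110,140,5.6,.058))
E
```

```text
handle [ 0.5362 -0.2393] len 0.0902 wid 0.0163 yaw 9.49 / 5.97
blade [ 0.6274 -0.2244] len 0.0807 wid 0.0333 yaw 8.83 / 3.67
plate [0.6612 0.2142] len 0.0619 wid 0.0773 yaw 6.31 / 5.87
```

The measured sizes match: handle 90×16 (true 95×18), blade 81×33, plate 62×77 mm. The lifter grip is at about (0.536, −0.239) with yaw 9.3°. The plate is at (0.661, 0.214) with yaw 6°. I'll travel around to a point above the lifter.

Call:
drive_tool(steps=[85, 26, -26, 0, 1, 85, 26, -26, 0, 1, 85, 26, -26, 0, 1, 85, 26, -26, 0, 1, 85, 26, -26, 0, 1])

```text
clock: 0.52
position: [0.2696, 0.4778, 0.2451]
tool_rot: [-1.571, 0.0, 1.435]
force: [0.1, 1.0, -0.4]
grip_width: 0.0852
```

Call:
drive_tool(steps=[85, 26, -26, 0, 1, 85, 26, -26, 0, 1, 85, 26, -26, 0, 1, 85, 26, -26, 0, 1, 85, 26, -26, 0, 1])

```text
clock: 0.93
position: [0.3996, 0.3478, 0.2452]
tool_rot: [-1.571, 0.0, 1.522]
force: [-0.0, 1.4, 0.5]
grip_width: 0.0851
```

Call:
drive_tool(steps=[60, 9, -39, 0, 1, 60, 9, -39, 0, 1, 60, 9, -39, 0, 1, 60, 9, -39, 0, 1, 60, 9, -39, 0, 1])

```text
clock: 1.35
position: [0.4436, 0.1524, 0.2452]
tool_rot: [-1.571, 0.0, 1.61]
force: [0.7, -0.6, 0.1]
grip_width: 0.06
```

Call:
drive_tool(steps=[60, 9, -39, 0, 1, 60, 9, -39, 0, 1, 60, 9, -39, 0, 1, 60, 9, -39, 0, 1, 60, 9, -40, 0, 1])

```text
clock: 1.77
position: [0.4887, -0.0435, 0.2453]
tool_rot: [-1.571, -0.0, 1.697]
force: [1.5, -0.5, 0.7]
grip_width: 0.06
```

Call:
drive_tool(steps=[60, 9, -40, 0, 1, 60, 9, -40, 0, 1, 60, 9, -40, 0, 0, 60, 9, -40, 0, 0, 60, 0, 0, 0, 0])

```text
clock: 2.18
position: [0.5244, -0.2095, 0.245]
tool_rot: [-1.57, 0.003, 1.723]
force: [-0.4, -1.4, -0.5]
grip_width: 0.0601
```

```bash
python3 - <<'E'
from h import *
f=snap('wrist','w1'); print(f['xyz'],f['orientation'],f['vertical_fov'],f['k1'])
print(proj(f,[.536,-.239,.038]),proj(f,[.627,-.2244,.003]))
E
```

```text
[ 0.44751554 -0.22113557  0.37281347] [2.83286185 0.00328126 1.72381615] 67.73909427956178 -0.00986252636103502
[230.24805627 173.42637698] [234.48909212 230.40044302]
```

View pics/w1.png

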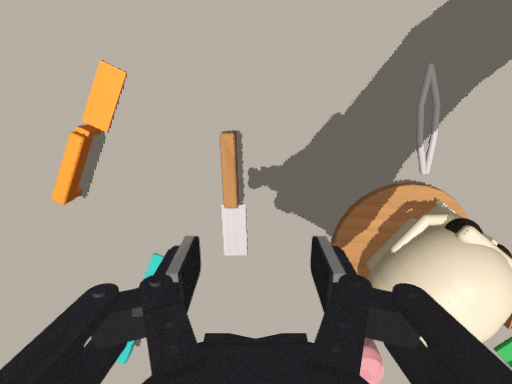

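The wrist view shows the handle from (228,132) to (230,207) and the blade from (234,206) to (236,254). I'll refine this by color segmentation.

```bash
python3 - <<'E'
from h import *
f=load('w1'); im=f['frame'].astype(int); r,g,b=im[...,0],im[...,1],im[...,2]
def seg(m,z,box):
    k=np.zeros(m.shape,np.uint8); x0,x1,y0,y1=box; k[y0:y1,x0:x1]=m[y0:y1,x0:x1]
    n,l,s,_=cv2.connectedComponentsWithStats(k); i=1+s[1:,4].argmax(); v,u=np.where(l==i)
    P=np.array([atz(f,a,c,z)[:2] for a,c in zip(u,v)],np.float32)
    (c,sz,an)=cv2.minAreaRect(P*1000); d=np.linalg.svd(P-P.mean(0),full_matrices=False)[2][0]; d*=np.sign(d[0])
    print(s[i],np.round(c,1),np.round(sz,1),'yaw',np.degrees(np.arctan2(d[1],d[0])).round(2), P.mean(0).round(4))
seg((r-b>50),.038,(205,255,115,215))
seg((r>190)&(b>185)&(abs(r-b)<25),.003,(205,255,200,262))
E
```

```text
[ 220  132   18   76 1117] [ 533.4 -241.3] [92.8 17.8] yaw 10.0 [ 0.5317 -0.2415]
[ 221  204   26   52 1155] [ 626.8 -225.3] [79.8 34.1] yaw 8.86 [ 0.6277 -0.2249]
```

Call:
drive_tool(steps=[60, 7, -15, -25, 0.8, 60, 7, -15.5, -33, 0, 60, 0, 0, -37, 0, 60, 0, 0, -37, 0, 60, 0, 0, -37, 0])

```text
clock: 2.65
position: [0.5385, -0.2314, 0.0746]
tool_rot: [-1.571, -0.0, 1.745]
force: [1.0, -0.3, -0.5]
grip_width: 0.0597
```

Call:
drive_tool(steps=[60, 0, 0, -30, 0, 60, 0, 0, -20, 0, 60, 0, 0, -5, 0, 60, 0, 0, 0, 0, 60, 0, 0, 0, 0])

```text
clock: 3.07
position: [0.5392, -0.2319, 0.0222]
tool_rot: [-1.571, 0.0, 1.745]
force: [0.3, 0.1, 0.7]
grip_width: 0.0597
```

```bash
python3 - <<'E'
from h import *
f=snap('wrist','w2'); o=monitor.observe(); print(o['position'],o['tool_rot'],o['force'])
E
```

```text
[ 0.53948275 -0.23214366  0.02271265] [-1.57229052e+00  7.98533746e-04  1.74510092e+00] [ 0.38084788 -1.51625322  1.28291564]
```

View pics/w2.png

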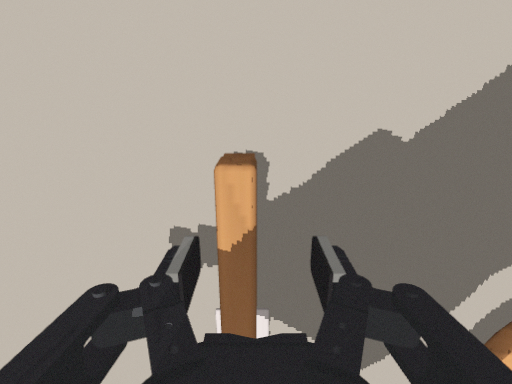

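The handle is straight but sits about 8 mm off the jaw centre (u≈238 against 256). I'll correct that, then close.

Call:
drive_tool(steps=[60, 0.5, -4.5, -1, 0, 60, 0.5, -4.5, -0.5, 0, 60, 0, 0, 0, 0, 40, 0, 0, 0, 0, 30, 0, 0, 0, 0], grip_force=90)

```text
clock: 3.53
position: [0.5398, -0.2412, 0.02]
tool_rot: [-1.571, 0.0, 1.745]
force: [-0.3, 1.0, -0.5]
grip_width: 0.0372
```

Call:
drive_tool(steps=[22, 0, 0, 0, 0, 10, 0, 0, 0, 0, 10, 0, 0, 0, 0, 10, 0, 0, 0, 0, 10, 0, 0, 0, 0], grip_force=90)

```text
clock: 3.95
position: [0.5398, -0.241, 0.0201]
tool_rot: [-1.571, 0.0, 1.745]
force: [-1.3, 1.1, 6.0]
grip_width: 0.0167
```

Call:
drive_tool(steps=[10, 0, 0, 5, 0, 10, 0, 0, 10, 0, 10, 0, 0, 15, 0, 10, 0, 0, 15, 0, 10, 0, 0, 15, 0], grip_force=90)

```text
clock: 4.37
position: [0.5397, -0.2411, 0.0812]
tool_rot: [-1.571, 0.0, 1.745]
force: [-0.3, -0.4, -1.3]
grip_width: 0.0167
```

Grasped and lifted, with an opening of 16.7 mm. I'll rise clear of the skull and move to a viewing point.

Call:
drive_tool(steps=[10, 0, 0, 25, 0, 10, -2, 5, 34, 0, 10, -5, 10, 34, 0, 10, -8, 15, 34, 0, 10, -10, 20, 34, 0], grip_force=100)

```text
clock: 4.78
position: [0.5141, -0.1914, 0.243]
tool_rot: [-1.571, 0.001, 1.743]
force: [0.1, 0.3, -1.2]
grip_width: 0.017
```

Call:
drive_tool(steps=[10, -10, 25, 20, -0.4, 10, -10, 30, 8, -0.4, 10, -10, 30, 0, -0.4, 10, -10, 30, 0, -0.4, 10, -10, 30, 0, -0.4])

```text
clock: 5.2
position: [0.4638, -0.0449, 0.2698]
tool_rot: [-1.572, 0.0, 1.709]
force: [1.2, 0.1, -0.8]
grip_width: 0.0166
```

Call:
drive_tool(steps=[10, -10, 28, 0, -0.4, 10, -8, 22, 0, -0.4, 10, -5, 15, 0, -0.4, 10, 0, 8, 0, -0.4, 10, 0, 0, 0, -0.4])

```text
clock: 5.62
position: [0.4414, 0.0285, 0.2696]
tool_rot: [-1.572, -0.001, 1.677]
force: [-0.0, 0.3, -1.5]
grip_width: 0.0166
```

```bash
python3 - <<'E'
from h import *
f=snap('wrist','w3'); snap('top','t3'); snap('scene','s3'); o=monitor.observe(); print(o['position'],o['tool_rot'],o['force'],o['moment'],f['xyz'])
E
```

```text
[0.44175675 0.02620424 0.26914527] [-1.57118354e+00  2.02684122e-04  1.67454852e+00] [ 0.08761781 -0.4795034  -0.75933808] [-0.01039086  0.01263128  0.0644408 ] [0.36389873 0.02001954 0.39723245]
```

View pics/w3.png

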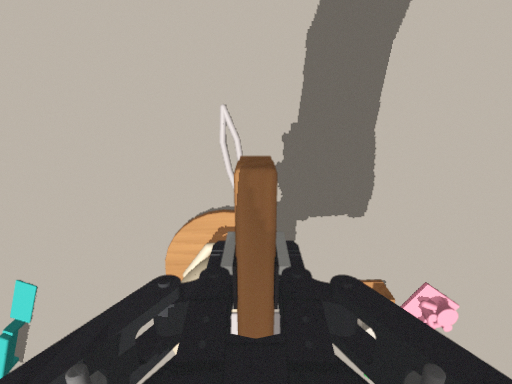

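The wrist view shows the lifter straight in the jaws, with the handle at u≈256, but the fingers hide the stand. The fixed cameras should show it better.

```bash
python3 - <<'E'
from h import *
t=load('t3')['frame'][:,:,::-1]; s=load('s3')['frame'][:,:,::-1]
up=lambda a,k: cv2.resize(a,None,fx=k,fy=k,interpolation=cv2.INTER_CUBIC)
A=up(t[110:260,110:260],2.6)   # 390
B=up(s[150:205,300:365],6)     # 390x330
c=np.zeros((600,800,3),np.uint8); c[:390,:390]=A; c[:B.shape[0],400:400+B.shape[1]]=B
cv2.imwrite('pics/crop3.png',c)
E
```

```text
(no output)
```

View pics/crop3.png

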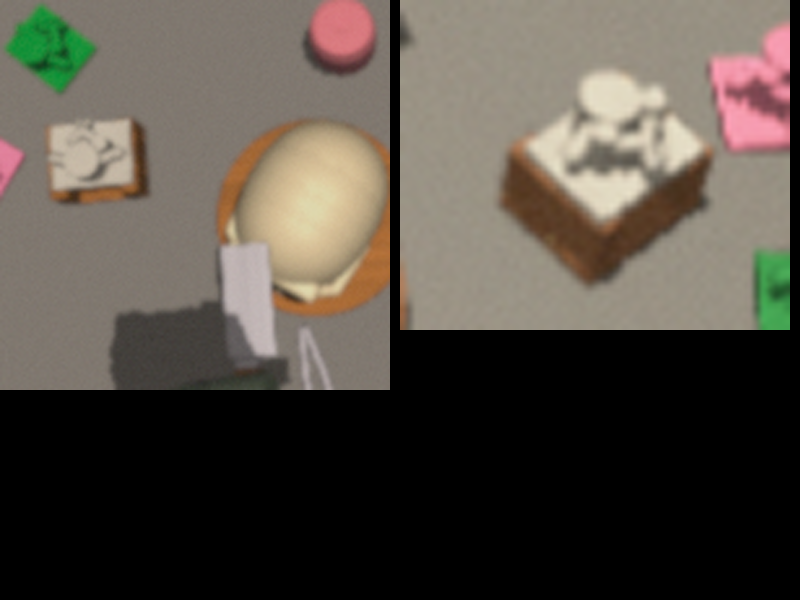

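In the crop, the blade in the top view has corners (222,247), (267,243), (275,353) and (230,358). In the scene view, the stand's base corners are at (502,205), (592,283) and (700,200), and the plate corners at (525,152), (602,222) and (710,150). Next I'll work out poses from both views.

```bash
python3 - <<'E'
from h import *
t=load('t3'); s=load('s3'); t0=load('top0')
P=lambda f,x,y,x0,u0,v0,k,z: atz(f,(x-x0+.5)/k-.5+u0,(y+.5)/k-.5+v0,z)[:2]
B=np.array([P(t,x,y,0,110,110,2.6,.252) for x,y in [(222,247),(267,243),(275,353),(230,358)]])
tip=B[:2].mean(0); d=(B[0]+B[1]-B[2]-B[3])/2
print('blade tip',tip.round(4),'yaw',np.degrees(np.arctan2(d[1],d[0])).round(2),'len',np.hypot(*d).round(4))
st=[P(s,x,y,400,300,150,6,z) for x,y,z in [(502,205,0),(592,283,0),(700,200,0),(512,150,.05),(525,152,.058),(602,222,.058),(710,150,.058)]]
print(np.round(st,4))
c=(st[0]+st[2])/2; e=st[1]-st[0]; g=st[2]-st[1]
print('stand c',c.round(4),np.hypot(*e),np.hypot(*g),np.degrees(np.arctan2(e[1],e[0])),np.degrees(np.arctan2(-g[0],g[1])))
c=(st[4]+st[6])/2; e=st[5]-st[4]; g=st[6]-st[5]
print('plate c',c.round(4),np.hypot(*e),np.hypot(*g),np.degrees(np.arctan2(e[1],e[0])),np.degrees(np.arctan2(-g[0],g[1])))
# plate by color in top0
im=t0['frame'].astype(int); r,b=im[...,0],im[...,2]
m=np.zeros(r.shape,np.uint8); sub=(r>135)&(r-b<60); m[150:190,125:170]=sub[150:190,125:170]
m=cv2.morphologyEx(m,cv2.MORPH_CLOSE,np.ones((7,7)))
n,l,S,_=cv2.connectedComponentsWithStats(m); i=1+S[1:,4].argmax(); v,u=np.where(l==i)
Q=np.array([atz(t0,a,q,.058)[:2] for a,q in zip(u,v)],np.float32)*1000; print('plate top0',S[i],cv2.minAreaRect(Q))
print('stand back-bottom top0',P(t0,510,265,400,110,140,5.6,0),P(t0,715,250,400,110,140,5.6,0))
print('stand rail ends top, back', P(t0,690,247,400,110,140,5.6,.05),P(t0,512,262,400,110,140,5.6,.05))
E
```

```text
blade tip [0.5697 0.0411] yaw 6.24 len 0.0783
[[0.6319 0.1713]
 [0.6972 0.1821]
 [0.6853 0.2645]
 [0.6319 0.1705]
 [0.6407 0.1711]
 [0.6967 0.1783]
 [0.6901 0.2542]]
stand c [0.6586 0.2179] 0.06624647112246258 0.08332498623624467 9.342595839059003 8.202842488633735
plate c [0.6654 0.2127] 0.056416822200570316 0.07618633376879697 7.29639229791985 4.940299813759745
plate top0 [127 155  35  29 836] ((662.0992431640625, 216.57351684570312), (64.88142395019531, 82.26582336425781), 6.16873836517334)
stand back-bottom top0 [0.62283671 0.27066292] [0.63223996 0.17526313]
stand rail ends top, back [0.62773915 0.17402032] [0.61915962 0.25239161]
```

The plate centre is about (0.6625, 0.215) and the stand about (0.660, 0.216), yaw about 6.2°. The blade tip is within 2 mm of its prediction. I'll go to the pre-insertion point and descend.

Call:
drive_tool(steps=[10, 3, 20, 0, 0.2, 10, 4, 30, 0, 0, 10, 4, 32, 0, 0, 10, 4, 32, 0, 0, 10, 4, 28, 0, 0])

```text
clock: 6.18
position: [0.461, 0.1699, 0.2689]
tool_rot: [-1.571, -0.0, 1.678]
force: [0.6, -0.5, -0.8]
grip_width: 0.0168
```

Call:
drive_tool(steps=[10, 2, 16, 0, 0, 10, 2, 8, -10, 0, 10, 0, 0, -20, 0, 10, 0, 0, -28, 0, 10, 0, 0, -30, 0])

```text
clock: 6.6
position: [0.4653, 0.1915, 0.1798]
tool_rot: [-1.572, 0.0, 1.677]
force: [1.0, 1.1, -1.6]
grip_width: 0.0166
```

Call:
drive_tool(steps=[10, 0, 0, -30, 0, 10, 0, 0, -30, 0, 10, 0, 0, -28, 0, 10, 0, 0, -22, 0, 10, 0, 0, -12, 0])

```text
clock: 7.02
position: [0.4639, 0.1905, 0.0558]
tool_rot: [-1.568, 0.002, 1.677]
force: [-0.7, -0.9, -1.5]
grip_width: 0.0167
```

Call:
drive_tool(steps=[10, 0, 0, -4, 0, 10, 0, 0, 0, 0, 10, 0, 0, 0, 0, 10, 0, 0, 0, 0, 10, 0, 0, 0, 0])

```text
clock: 7.43
position: [0.4653, 0.1929, 0.0557]
tool_rot: [-1.572, -0.0, 1.678]
force: [0.3, 0.2, 0.1]
grip_width: 0.0167
```

```bash
python3 - <<'E'
from h import *
t=snap('top','t4')['frame'][:,:,::-1]; s=snap('scene','s4')['frame'][:,:,::-1]; o=monitor.observe(); print(o['position'],o['tool_rot'],o['force'])
up=lambda a,k: cv2.resize(a,None,fx=k,fy=k,interpolation=cv2.INTER_CUBIC)
A=up(t[140:240,110:190],5); B=up(s[135:210,290:365],5)
c=np.zeros((500,790,3),np.uint8); c[:500,:400]=A; c[:B.shape[0],410:410+B.shape[1]]=B
cv2.imwrite('pics/crop4.png',c)
E
```

```text
[0.46509877 0.19298748 0.05547178] [-1.57195247e+00 -3.85837921e-04  1.67856663e+00] [ 0.20555673 -0.59148231 -2.2600506 ]
```

View pics/crop4.png

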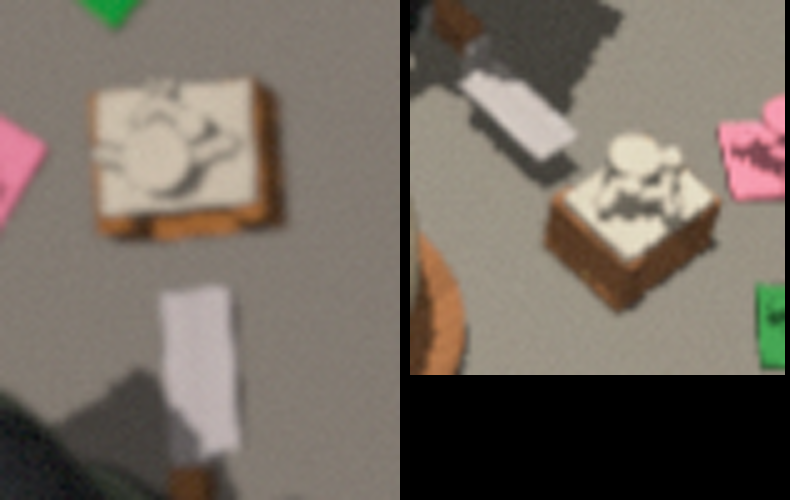

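In the top view the blade corners are (160,294), (228,288), (239,447) and (172,452), and the plate corners (92,95), (252,80), (258,207) and (102,219). I'll compute the remaining shift.

```bash
python3 - <<'E'
from h import *
t=load('t4')
P=lambda x,y,z: atz(t,(x+.5)/5-.5+110,(y+.5)/5-.5+140,z)[:2]
B=np.array([P(x,y,.0385) for x,y in [(160,294),(228,288),(239,447),(172,452)]])
L=np.array([P(x,y,.058) for x,y in [(92,95),(252,80),(258,207),(102,219)]])
for q in (B,L):
    d=(q[0]+q[1]-q[2]-q[3])/2; w=(q[0]+q[3]-q[1]-q[2])/2
    print(q.mean(0).round(4),np.hypot(*d),np.hypot(*w),np.degrees(np.arctan2(d[1],d[0])),np.degrees(np.arctan2(-w[0],w[1])))
print('tip mid',B[:2].mean(0))
a=np.radians(6.2); D=L.mean(0)-B.mean(0); print('along %.4f lateral %.4f'%(D@[np.cos(a),np.sin(a)],D@[-np.sin(a),np.cos(a)]))
# outer stand front-of-robot edges, top rails z=.05 and bottom z=0 in this crop: left/right back bottom
print(P(100,240,0),P(282,222,0), P(153,238,.008),P(213,233,.008))
E
```

```text
[0.5547 0.2029] 0.0779599350306068 0.033663712961336606 6.971908940085346 6.326469303803156
[0.6601 0.2146] 0.06172436357887693 0.07798888231763584 6.917159283702714 6.189326840425217
tip mid [0.59334727 0.20761015]
along 0.1061 lateral 0.0002
[0.62107602 0.26958887] [0.63284978 0.17487548] [0.62203342 0.23920688] [0.62540515 0.20821985]
```

The lateral error is 0.2 mm and the yaws agree, with about 108 mm left along 6.5°. I'll slide in while watching the force.

Call:
drive_tool(steps=[10, 6, 0.7, 0, 0, 10, 10, 1.1, 0, 0, 10, 12, 1.4, 0, 0, 10, 12, 1.4, 0, 0, 10, 12, 1.4, 0, 0], grip_force=110)

```text
clock: 7.95
position: [0.5183, 0.199, 0.055]
tool_rot: [-1.571, -0.0, 1.679]
force: [-0.1, -0.1, -1.4]
grip_width: 0.0166
```

Call:
drive_tool(steps=[10, 12, 1.3, 0, 0, 10, 12, 1.3, 0, 0, 10, 12, 1.3, 0, 0, 10, 10, 1.2, 0, 0, 10, 7, 0.8, 0, 0])

```text
clock: 8.37
position: [0.5715, 0.2048, 0.0549]
tool_rot: [-1.572, -0.0, 1.678]
force: [-1.1, 0.2, -2.0]
grip_width: 0.0164
```

Call:
drive_tool(steps=[10, 2.3, 0.3, 0, 0, 10, 0, 0, 0, 0, 10, 0, 0, 0, 0, 10, 0, 0, 0, 0, 10, 0, 0, 0, 0])

```text
clock: 8.78
position: [0.5717, 0.2052, 0.0548]
tool_rot: [-1.571, 0.0, 1.679]
force: [0.4, -1.0, -0.7]
grip_width: 0.0166
```

```bash
python3 - <<'E'
from h import *
t=snap('top','t5')['frame'][:,:,::-1]; s=snap('scene','s5')['frame'][:,:,::-1]; o=monitor.observe(); print(o['position'],o['tool_rot'],o['force'],o['moment'])
up=lambda a,k: cv2.resize(a,None,fx=k,fy=k,interpolation=cv2.INTER_CUBIC)
A=up(t[140:240,110:190],5); B=up(s[135:210,290:365],5)
c=np.zeros((500,790,3),np.uint8); c[:500,:400]=A; c[:B.shape[0],410:410+B.shape[1]]=B
cv2.imwrite('pics/crop5.png',c)
E
```

```text
[0.57181786 0.20515016 0.0549062 ] [-1.57077447e+00  3.65659572e-06  1.67874878e+00] [ 0.33834078  0.25583202 -0.87865735] [ 0.00902373 -0.01713133  0.05102527]
```

View pics/crop5.png

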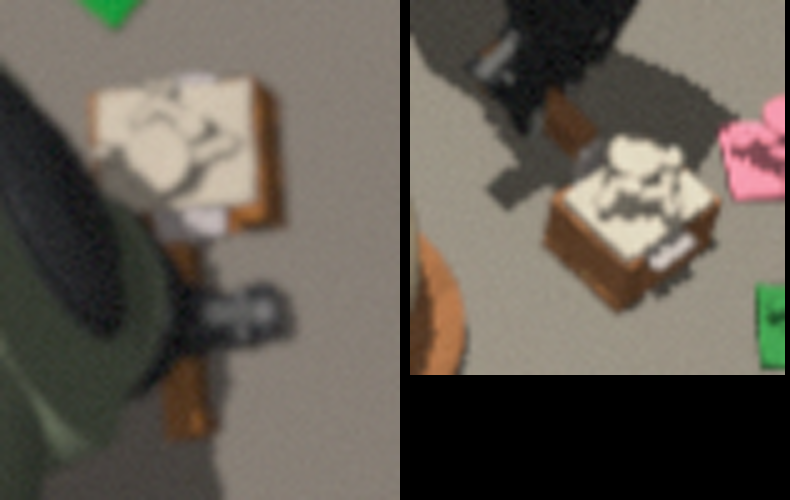

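The blade is in the channel and shows at both ends of the plate: tip edge at about (193,74) and plate front edge at about (190,86) in the top crop. I'll check the centring numerically.

```bash
python3 - <<'E'
from h import *
t=load('t5'); s=load('s5')
P=lambda x,y,z: atz(t,(x+.5)/5-.5+110,(y+.5)/5-.5+140,z)[:2].round(4)
S=lambda x,y,z: atz(s,(x-410+.5)/5-.5+290,(y+.5)/5-.5+135,z)[:2].round(4)
print('top: tip',P(193,74,.038),'blade back',P(195,236,.038),'plate front',P(190,86,.058),'back',P(190,211,.058))
print('scene: tip edge ends',S(652,268,.036),S(692,241,.036),'plate +x edge ends',S(632,265,.058),S(718,200,.058))
# profile along column through blade
im=t['frame'].astype(int)
for v in range(151,164): print(v,im[v,146:151].mean(0).round())
E
```

```text
top: tip [0.7015 0.2141] blade back [0.6206 0.2086] plate front [0.6917 0.2093] back [0.6306 0.2059]
scene: tip edge ends [0.6988 0.1994] [0.6958 0.2335] plate +x edge ends [0.7009 0.1779] [0.6901 0.254 ]
151 [133. 125. 116.]
152 [133. 126. 116.]
153 [136. 128. 119.]
154 [150. 141. 136.]
155 [174. 163. 160.]
156 [186. 175. 168.]
157 [197. 185. 171.]
158 [203. 190. 172.]
159 [203. 190. 171.]
160 [203. 190. 171.]
161 [201. 188. 169.]
162 [202. 189. 170.]
163 [201. 188. 169.]
```

From the top view, the overhang at both ends is about 10 mm, so the blade is centred within about 1 mm. The scene view's coarser estimate disagrees by several mm, so I trust the top view. Now a slow lift, watching the force.

Call:
drive_tool(steps=[10, 0, 0, 3, 0, 10, 0, 0, 3, 0, 10, 0, 0, 2, 0, 10, 0, 0, 2, 0, 10, 0, 0, 1.5, 0], grip_force=120)

```text
clock: 9.3
position: [0.5721, 0.2051, 0.0667]
tool_rot: [-1.571, -0.0, 1.679]
force: [-0.3, 0.3, -1.5]
grip_width: 0.0167
```

Call:
drive_tool(steps=[10, 0, 0, 1.5, 0, 10, 0, 0, 1.5, 0, 10, 0, 0, 1.5, 0, 10, 0, 0, 1.5, 0, 10, 0, 0, 2, 0])

```text
clock: 9.72
position: [0.5719, 0.2051, 0.0743]
tool_rot: [-1.571, 0.0, 1.679]
force: [-0.4, -0.9, -1.5]
grip_width: 0.0165
```

Call:
drive_tool(steps=[10, 0, 0, 2, 0, 10, 0, 0, 2, 0, 10, 0, 0, 2, 0, 10, 0, 0, 1, 0, 10, 0, 0, 0, 0])

```text
clock: 10.13
position: [0.5722, 0.2052, 0.0816]
tool_rot: [-1.571, -0.0, 1.679]
force: [0.3, -1.4, -1.6]
grip_width: 0.0162
```

```bash
python3 - <<'E'
from h import *
t=snap('top','t6')['frame'][:,:,::-1]; s=snap('scene','s6')['frame'][:,:,::-1]; o=monitor.observe(); print(o['position'],o['tool_rot'],o['force'],o['moment'])
up=lambda a,k: cv2.resize(a,None,fx=k,fy=k,interpolation=cv2.INTER_CUBIC)
A=up(t[140:240,110:190],5); B=up(s[135:210,290:365],5)
c=np.zeros((500,790,3),np.uint8); c[:500,:400]=A; c[:B.shape[0],410:410+B.shape[1]]=B
cv2.imwrite('pics/crop6.png',c)
E
```

```text
[0.57201287 0.20511691 0.08131107] [-1.57083437e+00  2.82105733e-06  1.67858713e+00] [-0.01160009 -0.15052602 -1.71482319] [-0.02016447  0.09008774 -0.02794225]
```

View pics/crop6.png

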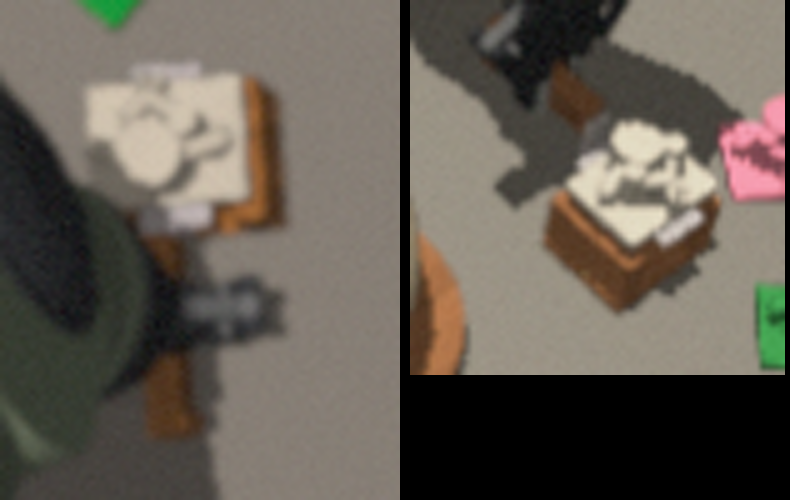

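The vertebra sits level on the blade, centred with the blade showing at both ends, and the rails are free. I'll continue the lift smoothly.

Call:
drive_tool(steps=[10, 0, 0, 2, 0, 10, 0, 0, 4, 0, 10, 0, 0, 6, 0, 10, 0, 0, 7, 0, 10, 0, 0, 7, 0])

```text
clock: 10.65
position: [0.5721, 0.2051, 0.1082]
tool_rot: [-1.571, -0.0, 1.679]
force: [-0.8, 0.7, -1.5]
grip_width: 0.0165
```

Call:
drive_tool(steps=[10, 0, 0, 7, 0, 10, 0, 0, 7, 0, 10, 0, 0, 7, 0, 10, 0, 0, 7, 0, 10, 0, 0, 6, 0])

```text
clock: 11.07
position: [0.5721, 0.2052, 0.1422]
tool_rot: [-1.571, -0.0, 1.679]
force: [-0.0, -0.1, -2.1]
grip_width: 0.0164
```

Call:
drive_tool(steps=[10, 0, 0, 5, 0, 10, 0, 0, 4, 0, 10, 0, 0, 2, 0, 10, 0, 0, 1, 0, 10, 0, 0, 0, 0])

```text
clock: 11.48
position: [0.572, 0.2051, 0.1533]
tool_rot: [-1.571, 0.0, 1.679]
force: [0.1, -1.0, -2.1]
grip_width: 0.0163
```

Call:
drive_tool(steps=[10, 0, 0, 0, 0, 10, 0, 0, 0, 0, 10, 0, 0, 0, 0, 10, 0, 0, 0, 0, 10, 0, 0, 0, 0])

```text
clock: 11.9
position: [0.572, 0.2051, 0.1531]
tool_rot: [-1.571, 0.0, 1.679]
force: [-0.5, 0.0, -2.0]
grip_width: 0.0165
```

```bash
python3 - <<'E'
from h import *
t=snap('top','t7')['frame'][:,:,::-1]; s=snap('scene','s7')['frame'][:,:,::-1]; o=monitor.observe(); print(o['position'],o['tool_rot'],o['force'],o['moment'])
up=lambda a,k: cv2.resize(a,None,fx=k,fy=k,interpolation=cv2.INTER_CUBIC)
A=up(t[120:240,100:180],4.9); B=up(s[115:210,290:368],5)
c=np.zeros((590,790,3),np.uint8); c[:A.shape[0],:A.shape[1]]=A; c[:B.shape[0],400:400+B.shape[1]]=B
cv2.imwrite('pics/crop7.png',c)
E
```

```text
[0.57203415 0.20507612 0.15324874] [-1.57077038e+00  4.40996127e-05  1.67854151e+00] [-0.52106509  0.42264308 -1.20413838] [-0.03390799  0.16966028  0.04915704]
```

View pics/crop7.png

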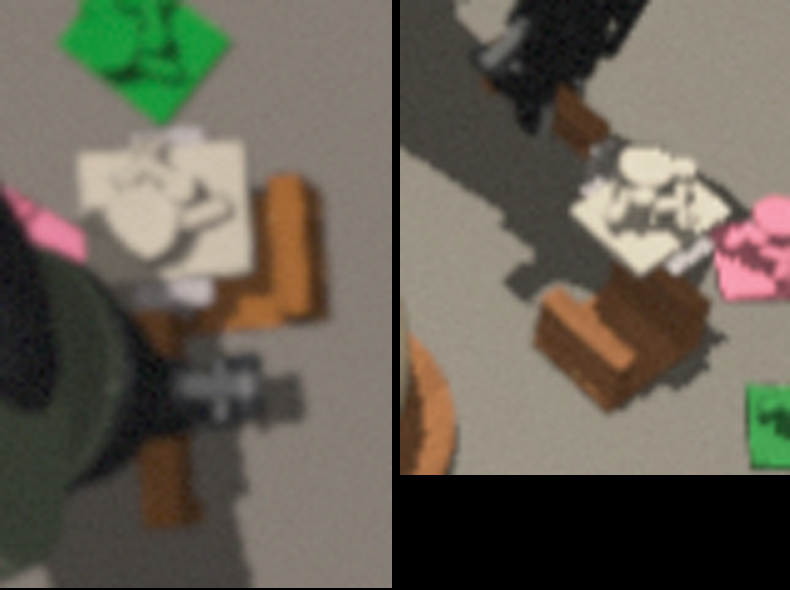

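The vertebra is well above the stand on the blade, with both rails bare. I'll triangulate three plate corners as a check of height and level, then hand in if it is good.

```bash
python3 - <<'E'
from h import *
t=load('t7'); s=load('s7'); Z=[]
for (a,b),(c,d) in [((243,142),(640,275)),((250,271),(572,210)),((78,155),(730,208))]:
    o1,d1=ray(t,(a+.5)/4.9-.5+100,(b+.5)/4.9-.5+120); o2,d2=ray(s,(c-400+.5)/5-.5+290,(d+.5)/5-.5+115)
    k=np.linalg.lstsq(np.c_[d1,-d2],o2-o1,rcond=None)[0]; p,q=o1+k[0]*d1,o2+k[1]*d2
    print(((p+q)/2).round(4),'gap',np.linalg.norm(p-q).round(4)); Z.append((p+q)[2]/2)
print('plate top z',np.mean(Z),'underside above rails',np.mean(Z)-.058)
if np.mean(Z)-.058>.07: print(workorder.job_done())
E
```

```text
[0.6946 0.1816 0.1393] gap 0.0015
[0.6362 0.1751 0.1409] gap 0.0004
[0.6861 0.2551 0.1446] gap 0.0017
plate top z 0.14161251589072493 underside above rails 0.08361251589072494
the job is handed in; nothing more can be done
None
```

The lifter is holding the vertebra about 8.4 cm above the stand's rails, and I handed the job in at about 12 s of the 58 s allowed. I took the lifter by its handle (about 6 mm ahead of the middle, towards the blade), carried it over the skull, slid the blade into the channel and raised it slowly.

**Last checks:**
- **Height and level:** three triangulated plate-top corners came out at z = 139, 141 and 145 mm. That spread is about the size of the camera error, so the plate is level as far as I can measure.
- **Steadiness:** the tool pose held to within 0.2 mm over the last readings, and the wrist force stayed around 2 N.
- **Grip:** the opening stayed at 16.5 mm with a 120 N grip.
- **Pictures:** the blade shows at both ends of the plate and both rails are bare. I saw no contact with the skull, jar or forceps, but I did not re-measure their positions at the end.

**Disagreements:**
- **Centring:** before the lift, the scene camera put the blade up to 8 mm short of centre. The top view showed about 10 mm of blade at each end, so I went with the top view.
- **First approach:** the first descent to the handle stopped about 8 mm to one side, which I corrected before closing the fingers.

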